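# Set the painted pots on their saucers

## Robot

A 6-joint arm with a two-finger parallel gripper is mounted at the origin on the work surface. World frame = base frame: x ahead of the robot, y to its left, z up, the work surface at z = 0. Lengths are in mm, angles in rad, forces in N, time in s.
With the tool pointing down it reaches from about 350 to 775 mm from the base axis. Payload 7.3 kg.
Tool frame: the origin (TCP) lies between the finger pads; the fingertips stand 14 mm ahead of it and the grasp point (between the pads) lies 5 mm behind it; y points along the fingers, z is the direction in which the jaws open and shut, and the axes are right-handed (so a half turn about y gives the same grasp; the last joint's range is limited). The gripper opens to 92 mm and grips with 3 to 60 N. Pads are 19 mm wide; open, the fingers measure 130 mm over their backs; the gripper's body (75 mm by 190 mm) begins 47 mm behind the grasp point.
Start: joints at [1.06, 0.342, 1.524, -0, 1.275, -0.146], TCP at [187.286, 490.477, 240.741] pointing down, gripper open.
Joint ranges: [-2.53, 2.53], [-0.77, 2.02], [0.04, 2.7], [-1, 4.14], [0.28, 2.66], [-3.11, 3.11]. Speed limits (rad/s): [2.57, 2.57, 3.14, 3.14, 3.14, 3.14].

## Interface

Orientations are given as [roll, pitch, yaw] about the fixed x, y, z axes, in that order (R = Rz(yaw) Ry(pitch) Rx(roll)).
In Python, from plant import bot, vision, order gives the robot as it stands.
- The arm moves only by the tool apply_moves, never from a script. Its argument "rows" is a list of rows, each a list of 3 entries, a list of its own where there are three numbers: the shift along the tool's x, y, z in cm, then the turn about the tool's y in rad, then the finger opening in cm, from 0 to 9.18. A call has 1 to 5 rows; each row is the pose to reach, as a shift and turn from the pose measured when the call began, along the tool's axes at that moment; what a row does not reach only later rows make up. A row lasts 1/8 s, in which the tool goes at most 62.5 mm and 10.7 degrees, less where a joint would pass 70% of its speed; a pose out of reach is approached as far as the arm can. A call with a gripper value outside its range is refused whole. The fingers move at their own pace and stop on an object; the grip force is fixed at half the most. Time passes only in rows, so rows that repeat a pose let the fingers close. It gives the time, the measured TCP pose, the force and the opening at its end, in the units of the state.
- bot.get_obs(): the state, without advancing time (a new reading comes with each control period).
- vision.capture(name): name is "side" or "top"; returns the picture (400x640x3 uint8, red, green, blue); there is no depth.
- vision.camera_info(name): a dict with "mtx" (3x3 intrinsics, pixels), "distortion" ([k1, k2, p1, p2, k3] as OpenCV has them; the pictures are not rectified), "rvec" (rotation vector, rad) and "tvec" (3), from world to camera coordinates, as OpenCV has them. Camera axes: x right, y down, z forward; pixel columns grow to the right and rows downward; lengths in mm; the calibration is good to about 2 mm. A picture is of the moment at which its call begins. camera_info takes no time and is no camera call.
- order.close_job(): hands the job in, once; it reports no verdict.
The state is a dict: "time": time; "joint_positions": joint angles; "dq": joint speeds; "tau": joint torques, N m; "tool_pos": TCP position; "tcp_rot": TCP orientation; "contact_force": force on the tool from outside, world axes, zero at the start; "moment": the same for the moment, N m; "grip_width": finger opening in mm.
Only numpy, scipy, OpenCV 4.12 (cv2) and the standard library are available. Lean on these libraries where they do the work, as an engineer would, in place of code of your own. Each camera call takes 0.05 s, during which the arm holds its last target.

## Task

The rims of the four terracotta pots are painted and dry: set each pot on the saucer that matches it in shape and size, standing upright and flat on the saucer's floor inside its rim. Keep the pots upright and lower them gently, never dropping them; leave the saucers where they stand, and do not disturb the paint bottle or the primer jar.

Things in the scene. Friction and masses are not known exactly. Their poses are not given: they have to be found in the camera images.
- pot_large_round: Large round terracotta pot, 58 mm high, 64 mm across the rim band 16 mm high, upright-sided, dark green; body tapers to 54 mm across at the foot. About 150 g, give or take 40 percent. Hollow, open top, loose, standing upright on the table; origin at the centre of its underside, z up.
- pot_small_round: Small round terracotta pot, 44 mm high, 40 mm across the rim band 16 mm high, upright-sided, dark green; body tapers to 32 mm across at the foot. About 60 g, give or take 40 percent. Hollow, open top, loose, standing upright on the table; origin at the centre of its underside, z up.
- pot_square: Square terracotta pot, 50 mm high, 56 x 56 mm over the rim band 16 mm high, upright-sided, dark green; body below it straight, 50 x 50 mm. About 120 g, give or take 40 percent. x and y axes are square to its sides. Hollow, open top, loose, standing upright on the table; origin at the centre of its underside, z up.
- pot_oblong: Oblong (rectangular) terracotta trough pot, 46 mm high, 90 x 46 mm over the rim band 16 mm high, upright-sided, dark green; body below it straight, 84 x 40 mm. About 160 g, give or take 40 percent. x axis along its long sides. Hollow, open top, loose, standing upright on the table; origin at the centre of its underside, z up.
- saucer_large_round: Large round terracotta saucer, 78 mm across outside, 70 mm inside. Loose, lying on the table; outer height 12 mm, wall 4 mm, floor 4 mm thick, so the floor's upper face is 4 mm above the origin and the rim stands 8 mm above that floor; origin at the centre of its underside, z up.
- saucer_small_round: Small round terracotta saucer, 56 mm across outside, 48 mm inside. Loose, lying on the table; outer height 12 mm, wall 4 mm, floor 4 mm thick, so the floor's upper face is 4 mm above the origin and the rim stands 8 mm above that floor; origin at the centre of its underside, z up.
- saucer_square: Square terracotta saucer, 74 x 74 mm outside, 66 x 66 mm inside. x and y axes are square to its sides. Loose, lying on the table; outer height 12 mm, wall 4 mm, floor 4 mm thick, so the floor's upper face is 4 mm above the origin and the rim stands 8 mm above that floor; origin at the centre of its underside, z up.
- saucer_oblong: Oblong (rectangular) terracotta saucer, 108 x 64 mm outside, 100 x 56 mm inside. x axis along its long sides. Loose, lying on the table; outer height 12 mm, wall 4 mm, floor 4 mm thick, so the floor's upper face is 4 mm above the origin and the rim stands 8 mm above that floor; origin at the centre of its underside, z up.
- paint_bottle: Bystander: blue squeeze bottle of paint with a white nozzle, 58 mm across, 190 mm high, standing to the robot's left of the work; origin at the centre of its underside.
- primer_jar: Bystander: primer jar with a red label and white cap, 84 mm across, 120 mm high, standing to the robot's right of the work; origin at the centre of its underside.
Things that resemble listed ones, but are neither listed nor needed, are in the scene too. Leave any purple look-alike of the pot_square alone.

How it is judged:
By the outcome, as a careful person would: the job done as asked, in the order asked, and still so for the second after the job is handed in, with the robot touching nothing.
It also fails if it takes over 106 s, if anything falls off the work surface, if the arm or the gripper's body presses on something with over 40 N, if the wrist force passes 120 N, or if a joint passes its speed limit or range.

## Working session

There is one attempt and no reset: what is moved stays moved. The work goes in short steps, Python scripts to look and compute and a tool call to move; the robot and the scene stay as the last step left them, time stands still between calls to the robot, and variables do not carry over. Pictures are saved under pics/ and viewed, and the job is handed in when it is done.

Besides the shell and the picture viewer there is one more tool, called after "Call:" as a command line: name --argument value ..., lists and objects as JSON in quotes. apply_moves: Moves the arm, as the interface text tells. Its arguments: {"type":"object","properties":{"rows":{"type":"array","items":{"type":"array"}}},"required":["rows"]}

```bash
ls; mkdir -p pics; python3 - <<'E'
from plant import bot, vision, order
import cv2
print(bot.get_obs())
for n in("top","side"):
    im=vision.capture(n); cv2.imwrite(f"pics/{n}0.png",im[:,:,::-1]); print(n,vision.camera_info(n))
E
```

```text
pics
{'time': 0.0, 'joint_positions': array([ 1.06001015e+00,  3.42716146e-01,  1.52502195e+00, -2.73428180e-06,
        1.27542644e+00, -1.45966807e-01]), 'dq': array([-0.0001965 , -0.00061066, -0.00044755,  0.00054283, -0.00033199,
        0.00057847]), 'tau': array([ 1.15997234e-03, -4.31248677e+01, -2.44226342e+01,  7.18008773e-02,
        5.61328093e-02, -1.44677829e-04]), 'tool_pos': array([187.07730991, 490.11264538, 240.04665323]), 'tcp_rot': array([-1.57235188e+00,  2.26042441e-04, -3.64818748e-01]), 'contact_force': array([ 0.8876709 ,  0.36504628, -0.26683592]), 'moment': array([ 0.02004011, -0.01812451, -0.03614164]), 'grip_width': 91.36526828300588}
top {'mtx': array([[393.52517081,   0.        , 328.94465997],
       [  0.        , 393.52517081, 193.24661025],
       [  0.        ,   0.        ,   1.        ]]), 'distortion': array([-0.02171693,  0.        ,  0.        ,  0.        ,  0.        ]), 'rvec': array([ 2.20457726, -2.17086241,  0.09274804]), 'tvec': array([ -30.25950067,  478.53548042, 1311.88535642])}
side {'mtx': array([[397.91655516,   0.        , 325.63140651],
       [  0.        , 397.91655516, 201.55056999],
       [  0.        ,   0.        ,   1.        ]]), 'distortion': array([-0.02626673,  0.        ,  0.        ,  0.        ,  0.        ]), 'rvec': array([ 0.47497274, -2.78546337,  1.07867275]), 'tvec': array([ 461.05131176,  174.75631329, 1157.45534806])}
```

View pics/top0.png

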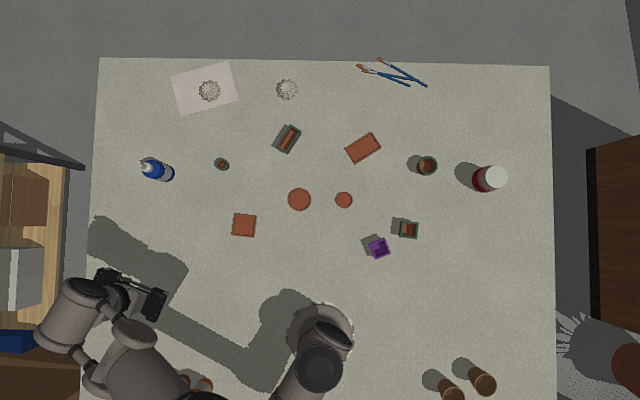

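View pics/side0.png

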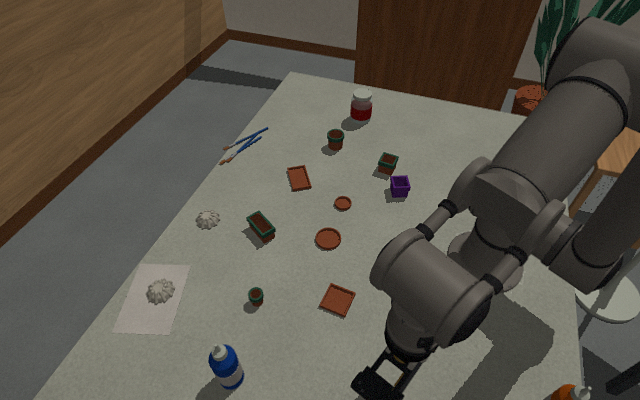

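```bash
cat > h.py <<'E'
import numpy as np, cv2
from plant import bot, vision, order
def cam(n):
    c=vision.camera_info(n); R,_=cv2.Rodrigues(c["rvec"]); return c["mtx"],c["distortion"],R,c["tvec"],c["rvec"]
def cast(n,px,z):
    K,d,R,t,_=cam(n)
    u=cv2.undistortPoints(np.array(px,float).reshape(-1,1,2),K,d).reshape(-1,2)
    r=np.c_[u,np.ones(len(u))]@R; C=-R.T@t
    return (C+r*((z-C[2])/r[:,2])[:,None])[:,:2]
def proj(n,p):
    K,d,R,t,rv=cam(n)
    return cv2.projectPoints(np.array(p,float).reshape(-1,1,3),rv,t,K,d)[0].reshape(-1,2)
E
python3 - <<'E'
from h import *
for n in("top","side"):
    K,d,R,t,_=cam(n); print(n,-R.T@t)
a=cv2.imread("pics/top0.png")
c=a[115:270,200:450]; cv2.imwrite("pics/c1.png",cv2.resize(c,(800,496),interpolation=cv2.INTER_CUBIC))
a=cv2.imread("pics/side0.png")
c=a[115:325,230:430]; cv2.imwrite("pics/c2.png",cv2.resize(c,(571,600),interpolation=cv2.INTER_CUBIC))
E
```

```text
top [ 379.12538473  -10.76911588 1344.2853122 ]
side [224.6556848  766.73698881 971.83083772]
```

View pics/c1.png

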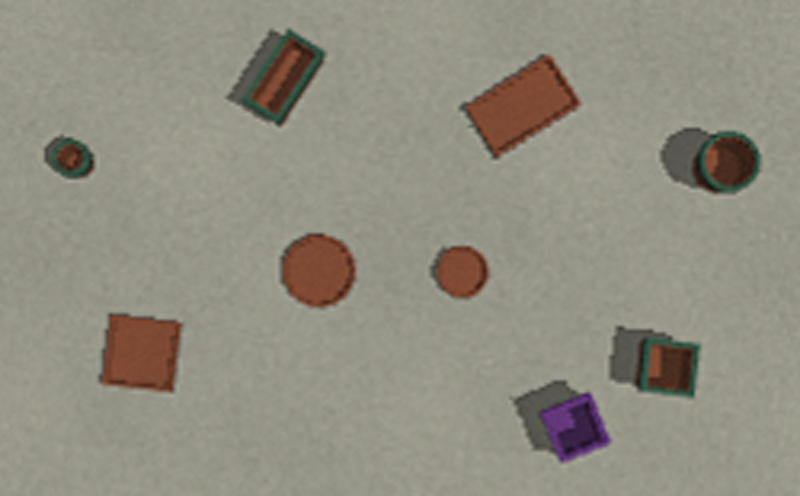

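View pics/c2.png

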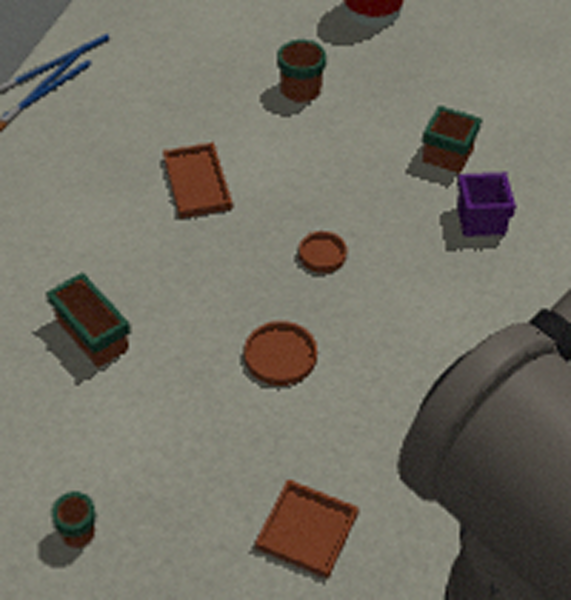

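```bash
cat > meas.py <<'E'
from h import *
import sys
GRP={"pot_large_round":58,"pot_small_round":44,"pot_square":50,"pot_oblong":46}
def masks(a):
    h=cv2.cvtColor(a,cv2.COLOR_BGR2HSV); H,S,V=cv2.split(h)
    g=((H>60)&(H<95)&(S>75)&(V>25)).astype(np.uint8)
    r=(((H<14)|(H>172))&(S>110)&(V>40)).astype(np.uint8)
    return g,r
def hulls(m,amin):
    cs,_=cv2.findContours(m,cv2.RETR_EXTERNAL,cv2.CHAIN_APPROX_NONE)
    return [cv2.convexHull(c).reshape(-1,2) for c in cs if cv2.contourArea(cv2.convexHull(c))>amin]
def desc(n,hu,z):
    w=cast(n,hu,z).astype(np.float32)
    M=cv2.moments(w); c=(M["m10"]/M["m00"],M["m01"]/M["m00"])
    (rx,ry),(a,b),ang=cv2.minAreaRect(w)
    ang=ang if a>=b else ang+90
    return np.round(c,1),np.round((rx,ry),1),np.round(sorted((a,b)),1),round((ang+90)%180-90,1)
E
python3 - <<'E'
from meas import *
for n in("top","side"):
    a=cv2.imread(f"pics/{n}0.png"); g,r=masks(a)
    for nm,m,z in(("green",g,45),("red",r,8)):
        for hu in hulls(m,60 if nm=="green" else 120):
            px=hu.mean(0); 
            print(n,nm,px.round(),*desc(n,hu,z))
E
```

```text
top green [409. 228.] [ 361.9 -287.3] [ 362.4 -287.5] [52.4 56.1] 83.2
top green [222. 164.] [569.  335.1] [568.8 336.1] [33.6 36.8] -89.1
top green [427. 165.] [ 576.7 -349.8] [ 576.  -349.8] [58.9 62.6] -44.6
top green [289. 139.] [658.3 116.6] [658.3 116.6] [45.8 88.4] -32.0
top red [621. 361.] [  -91.  -1039.8] [ -101.6 -1031.5] [ 97.9 178.4] -1.6
top red [409. 229.] [ 360.8 -296.3] [ 360.7 -296.4] [40.9 43.8] -0.0
top red [244. 224.] [367.7 263.6] [367.7 263.5] [72.1 74. ] 84.6
top red [343. 199.] [459.1 -74.6] [459.2 -74.5] [47.7 51.2] 0.8
top red [298. 199.] [458.1  77.9] [457.7  77.7] [72.  74.8] 46.0
top red [478. 181.] [ 532.4 -538.7] [ 531.9 -535.2] [45.7 82.9] 12.1
top red [429. 165.] [ 582.8 -361.5] [ 582.5 -362.1] [48.4 48.8] -0.2
top red [613. 235.] [  369.3 -1026.4] [  364.5 -1020.4] [155.8 683.5] -2.4
top red [364. 147.] [ 639.3 -137.7] [ 639.4 -137.7] [ 62.4 108.4] -56.8
top red [288. 138.] [667.6 120.5] [667.  120.8] [31.7 78.6] -32.0
side green [256. 294.] [563.8 337.8] [564.  337.3] [33.7 42. ] -63.5
side green [260. 224.] [654.3 119. ] [654.3 119.1] [49.3 99.3] 
[... 455 characters left out ...]
] 81.1
side red [564. 390.] [-205.5  316.7] [-202.1  315.7] [33.2 69.5] 18.5
side red [338. 302.] [364.4 261. ] [364.5 261.3] [75.2 78.9] 84.7
side red [328. 239.] [454.6  76.2] [453.9  76.8] [73.1 79.1] -70.6
side red [265. 235.] [647.1 127.4] [653.6 117.4] [42.7 86.9] -31.6
side red [260. 223.] [674.3  88.8] [674.7  88.7] [32.7 77. ] -31.9
side red [342. 203.] [456.3 -76.2] [456.2 -75.4] [49.3 61.7] -71.6
side red [387. 169.] [ 358.7 -281.8] [ 361.6 -287.2] [54.8 56.8] 82.7
side red [299. 179.] [ 636.4 -138.5] [ 636.1 -138.1] [ 63.9 118.7] -57.3
side red [362. 115.] [ 538.3 -586.4] [ 537.2 -585.4] [ 84.5 115.5] -73.2
side red [226. 134.] [ 655.2 -943.9] [ 706.8 -982.7] [1334.8 2859.2] 39.5
```

```bash
cat > go.py <<'E'
import sys
from plant import bot
import numpy as np
from scipy.spatial.transform import Rotation as Ro
def rel(x,y,z,yawdeg):
    o=bot.get_obs(); R=Ro.from_euler('xyz',o["tcp_rot"]).as_matrix()
    s=R.T@(np.array([x,y,z])-o["tool_pos"])/10
    yaw=np.arctan2(R[1,0],R[0,0]); d=-(np.radians(yawdeg)-yaw); d=(d+np.pi/2)%np.pi-np.pi/2
    print("t",round(o["time"],2),"shift",s.round(2),"turn",round(d,3),"grip",round(o["grip_width"],1),"yaw",round(np.degrees(yaw),1))
a=list(map(float,sys.argv[1:])); 
for i in range(0,len(a),4): rel(*a[i:i+4])
E
python3 go.py 568 335 240 -21 568 335 31 -21
```

```text
t 0.1 shift [41.12  0.   -0.91] turn 0.002 grip 91.9 yaw -20.9
t 0.1 shift [41.12 20.9  -0.88] turn 0.002 grip 91.9 yaw -20.9
```

Call:
apply_moves --rows '[[[41.1, 0, -0.9], 0, 9.0], [[41.1, 0, -0.9], 0, 7.5], [[41.1, 0, -0.9], 0, 7.5], [[41.1, 0, -0.9], 0, 7.5], [[41.1, 0, -0.9], 0, 7.5]]'

```text
time: 0.72
tool_pos: [478.2, 371.3, 239.8]
tcp_rot: [-1.573, 0.001, -0.365]
contact_force: [0.4, 0.3, 0.4]
grip_width: 74.8
```

```bash
python3 go.py 568 335 240 -21 568 335 100 -21
```

```text
t 0.72 shift [ 9.68 -0.02 -0.19] turn 0.002 grip 74.8 yaw -20.9
t 0.72 shift [ 9.69 13.98 -0.16] turn 0.002 grip 74.8 yaw -20.9
```

Call:
apply_moves --rows '[[[9.7, 0, -0.2], 0, 7.5], [[9.7, 0, -0.2], 0, 7.5], [[9.7, 5, -0.2], 0, 7.5], [[9.7, 10, -0.2], 0, 7.5], [[9.7, 14, -0.2], 0, 7.5]]'

```text
time: 1.35
tool_pos: [567.1, 334.0, 97.0]
tcp_rot: [-1.574, 0.003, -0.365]
contact_force: [0.4, -0.5, -0.5]
grip_width: 75.0
```

```bash
python3 go.py 568 335 31 -21; python3 - <<'E'
from h import *
o=[]
for n in("top","side"):
    a=vision.capture(n)[:,:,::-1]
    p=proj(n,[568,335,40])[0].astype(int); c=a[max(0,p[1]-45):p[1]+45,max(0,p[0]-60):p[0]+60]; o.append(cv2.resize(c,(480,360),interpolation=cv2.INTER_CUBIC))
cv2.imwrite("pics/g1.png",cv2.resize(np.hstack(o),(800,300)))
E
```

```text
t 1.35 shift [0.06 6.6  0.15] turn 0.001 grip 75.0 yaw -20.9
```

View pics/g1.png

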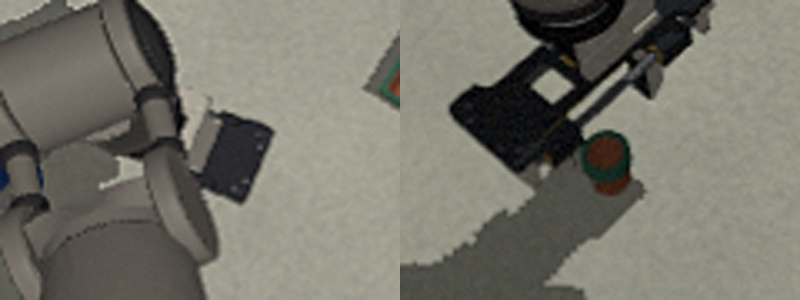

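Call:
apply_moves --rows '[[[0.1, 3.5, 0.1], 0, 7.5], [[0.1, 6.0, 0.1], 0, 7.5], [[0.1, 6.6, 0.1], 0, 7.5], [[0.1, 6.6, 0.1], 0, 7.5]]'

```text
time: 1.95
tool_pos: [566.1, 333.7, 29.5]
tcp_rot: [-1.579, 0.007, -0.365]
contact_force: [-0.2, 0.2, 1.2]
grip_width: 75.1
```

Call:
apply_moves --rows '[[[0, 0, 0], 0, 5.0], [[0, 0, 0], 0, 4.2], [[0, 0, 0], 0, 3.5], [[0, 0, 0], 0, 3.0], [[0, 0, 0], 0, 3.0]]'

```text
time: 2.58
tool_pos: [566.5, 334.0, 30.0]
tcp_rot: [-1.578, 0.007, -0.365]
contact_force: [0.3, 1.1, 2.4]
grip_width: 39.2
```

Call:
apply_moves --rows '[[[0, -1, 0], 0, 3.0], [[0, -4, 0], 0, 3.0], [[0, -8, 0], 0, 3.0], [[0, -11, 0], 0, 3.0], [[0, -11, 0], 0, 3.0]]'

```text
time: 3.2
tool_pos: [568.7, 335.0, 143.1]
tcp_rot: [-1.574, 0.003, -0.365]
contact_force: [0.0, -0.2, -0.9]
grip_width: 39.3
```

```bash
python3 go.py 457.7 -75.4 142 -21 457.7 -75.4 35 -21; python3 - <<'E'
from h import *
a=vision.capture("side")[:,:,::-1]
p=proj("side",[566,334,80])[0].astype(int); c=a[max(0,p[1]-60):p[1]+60,p[0]-80:p[0]+80]; cv2.imwrite("pics/g2.png",cv2.resize(c,(640,480),interpolation=cv2.INTER_CUBIC))
E
```

```text
t 3.2 shift [  4.28   0.25 -42.3 ] turn 0.002 grip 39.3 yaw -20.9
t 3.2 shift [  4.3   10.95 -42.26] turn 0.002 grip 39.3 yaw -20.9
```

View pics/g2.png

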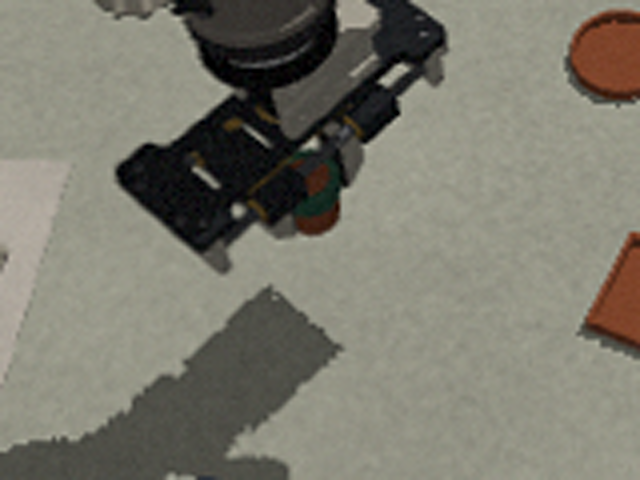

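Call:
apply_moves --rows '[[[0.3, 0, -3], 0, 3.0], [[0.8, 0, -8], 0, 3.0], [[1.4, 0, -14], 0, 3.0], [[2.0, 0, -20], 0, 3.0], [[2.6, 0, -26], 0, 3.0]]'

```text
time: 3.88
tool_pos: [497.4, 80.6, 140.8]
tcp_rot: [-1.578, 0.008, -0.365]
contact_force: [1.0, -0.9, -1.0]
grip_width: 39.1
```

```bash
python3 go.py 457.7 -75.4 142 -21 457.7 -75.4 35 -21
```

```text
t 3.88 shift [ 1.860e+00 -1.000e-02 -1.599e+01] turn 0.002 grip 39.1 yaw -20.9
t 3.88 shift [  1.95  10.69 -15.91] turn 0.002 grip 39.1 yaw -20.9
```

Call:
apply_moves --rows '[[[0.7, 0, -6], 0, 3.0], [[1.3, 0, -11.5], 0, 3.0], [[1.7, 0, -15], 0, 3.0], [[1.9, 0, -16], 0, 3.0], [[1.9, 0, -16], 0, 3.0]]'

```text
time: 4.5
tool_pos: [457.7, -75.5, 141.1]
tcp_rot: [-1.578, 0.01, -0.366]
contact_force: [-0.7, 0.1, -0.3]
grip_width: 39.5
```

```bash
python3 go.py 457.7 -75.4 142 -21 457.7 -75.4 37 -21
```

```text
t 4.5 shift [-0.   -0.09  0.01] turn 0.001 grip 39.5 yaw -21.0
t 4.5 shift [ 0.1  10.41  0.08] turn 0.001 grip 39.5 yaw -21.0
```

Call:
apply_moves --rows '[[[0, 3, 0], 0, 3.0], [[0.1, 6, 0.1], 0, 3.0], [[0.1, 8.5, 0.1], 0, 3.0], [[0.1, 9.6, 0.1], 0, 3.0], [[0.1, 9.9, 0.1], 0, 3.0]]'

```text
time: 5.12
tool_pos: [457.8, -74.4, 41.7]
tcp_rot: [-1.578, 0.011, -0.365]
contact_force: [-0.4, 0.1, -0.8]
grip_width: 39.5
```

```bash
python3 go.py 457.7 -75.4 34 -21; python3 - <<'E'
from h import *
o=[]
for n in("top","side"):
    a=vision.capture(n)[:,:,::-1]
    p=proj(n,[458,-75,20])[0].astype(int); c=a[max(0,p[1]-30):p[1]+30,p[0]-40:p[0]+40]; o.append(cv2.resize(c,(400,300),interpolation=cv2.INTER_CUBIC))
cv2.imwrite("pics/g3.png",np.hstack(o))
E
```

```text
t 5.12 shift [ 0.03  0.77 -0.1 ] turn 0.002 grip 39.5 yaw -20.9
```

View pics/g3.png

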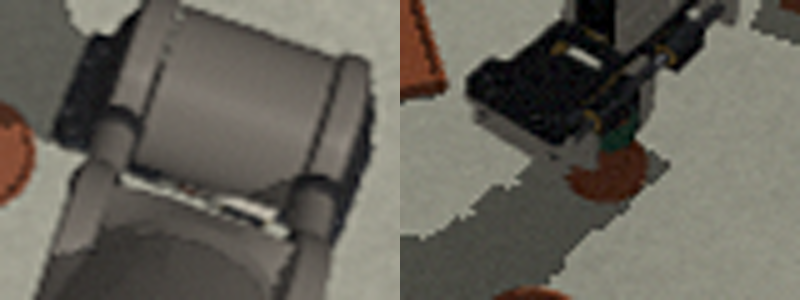

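```bash
python3 - <<'E'
from h import *
a=vision.capture("side")[:,:,::-1]; cv2.imwrite("pics/s3.png",a)
p=proj("side",[458,-75,20])[0].astype(int); x0,y0=p[0]-20,p[1]-20
c=cv2.resize(a[y0:y0+36,x0:x0+45],(720,576),interpolation=cv2.INTER_CUBIC)
t=np.linspace(0,2*np.pi,60)
for r,z,cx,cy,col in((28,12,457.7,-75.4,(255,255,0)),(16,11.7,457.7,-74.4,(0,255,255)),(20,55.7,457.7,-74.4,(0,255,0)),(20,39.7,457.7,-74.4,(0,255,0))):
    q=proj("side",np.c_[cx+r*np.cos(t),cy+r*np.sin(t),z+0*t]); q=((q-[x0,y0]+.5)*16).astype(int)
    cv2.polylines(c,[q.reshape(-1,1,2)],True,col,1)
cv2.imwrite("pics/g4.png",c)
E
```

```text
(no output)
```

View pics/g4.png

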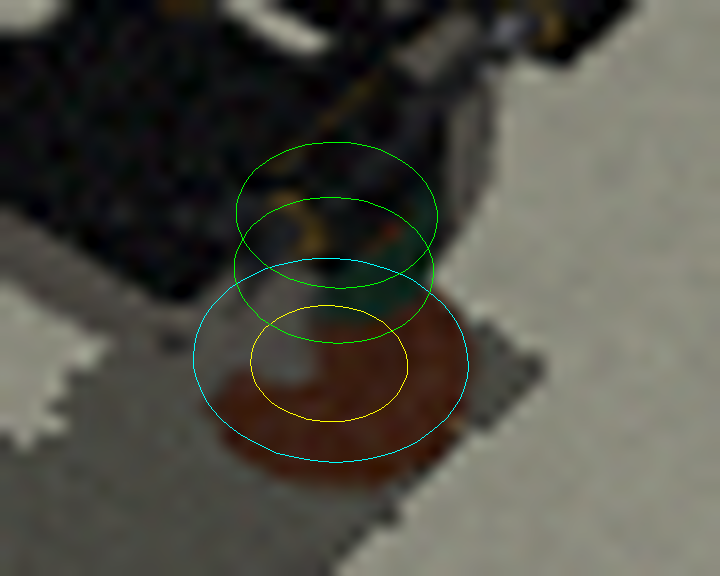

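Call:
apply_moves --rows '[[[0, 0.3, -0.1], 0, 3.0], [[0, 0.6, -0.1], 0, 3.0], [[0, 0.8, -0.1], 0, 3.0], [[0, 0.8, -0.1], 0, 3.0]]'

```text
time: 5.78
tool_pos: [457.8, -76.0, 34.5]
tcp_rot: [-1.578, 0.009, -0.365]
contact_force: [-0.0, 0.3, -1.5]
grip_width: 39.6
```

Call:
apply_moves --rows '[[[0, 0.05, 0], 0, 3.0], [[0, 0.1, 0], 0, 3.0], [[0, 0.1, 0], 0, 3.0]]'

```text
time: 6.15
tool_pos: [457.8, -76.1, 33.9]
tcp_rot: [-1.578, 0.009, -0.365]
contact_force: [-1.2, 0.9, 4.7]
grip_width: 39.4
```

Contact (4.7 N up). Release and rise.

Call:
apply_moves --rows '[[[0, 0, 0], 0, 4.5], [[0, 0, 0], 0, 5.5], [[0, 0, 0], 0, 6.5], [[0, -0.5, 0], 0, 6.5], [[0, -3, 0], 0, 6.5]]'

```text
time: 6.78
tool_pos: [457.2, -75.7, 63.4]
tcp_rot: [-1.578, 0.012, -0.366]
contact_force: [0.4, 0.7, 0.5]
grip_width: 65.4
```

Call:
apply_moves --rows '[[[0, -4, 0], 0, 6.5], [[0, -9, 0], 0, 7.5], [[0, -14, 0], 0, 8.5], [[0, -18, 0], 0, 9.1], [[0, -18, 0], 0, 9.1]]'

```text
time: 7.4
tool_pos: [461.1, -75.6, 246.7]
tcp_rot: [-1.578, 0.005, -0.365]
contact_force: [-0.6, -0.4, -1.5]
grip_width: 90.9
```

```bash
python3 go.py 573 -347 200 55  573 -347 45 55;  python3 - <<'E'
from h import *
a=vision.capture("side")[:,:,::-1]
p=proj("side",[458,-75,20])[0].astype(int); x0,y0=p[0]-30,p[1]-30
cv2.imwrite("pics/g5.png",cv2.resize(a[y0:y0+60,x0:x0+80],(640,480),interpolation=cv2.INTER_CUBIC))
E
```

```text
t 7.4 shift [ 20.17   4.73 -21.32] turn -1.325 grip 90.9 yaw -20.9
t 7.4 shift [ 20.24  20.23 -21.21] turn -1.325 grip 90.9 yaw -20.9
```

View pics/g5.png

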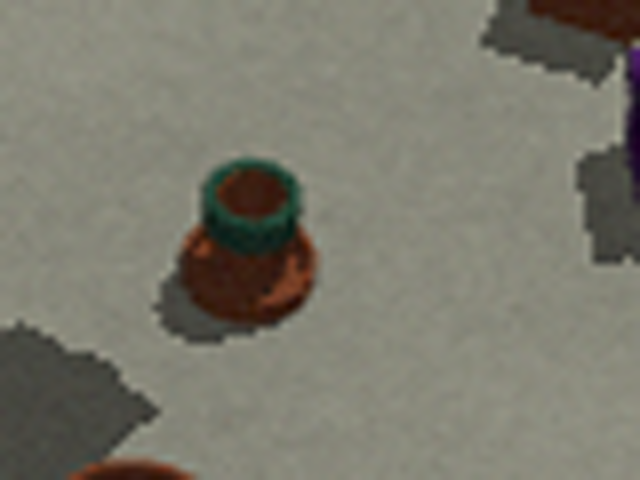

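Call:
apply_moves --rows '[[[4.3, 1, -4.5], 0.1, 9.1], [[8.5, 2, -9], 0.2, 9.1], [[12.5, 3, -13.5], 0.33, 9.1], [[16.5, 4, -17.5], 0.33, 9.1], [[20.2, 4.7, -21.3], 0.33, 9.1]]'

```text
time: 8.07
tool_pos: [571.8, -347.9, 194.5]
tcp_rot: [-1.581, 0.01, -0.696]
contact_force: [1.2, -0.9, 0.4]
grip_width: 91.2
```

```bash
python3 go.py 573 -347 180 -40  573 -347 45 -40
```

```text
t 8.07 shift [0.05 1.45 0.16] turn 0.002 grip 91.2 yaw -39.9
t 8.07 shift [ 0.18 14.95  0.3 ] turn 0.002 grip 91.2 yaw -39.9
```

Call:
apply_moves --rows '[[[0.1, 4, 0.1], 0, 9.1], [[0.1, 7.5, 0.1], 0, 9.1], [[0.1, 9, 0.2], 0, 9.1], [[0.1, 9, 0.2], 0, 9.1]]'

```text
time: 8.57
tool_pos: [572.0, -346.5, 103.0]
tcp_rot: [-1.581, 0.013, -0.696]
contact_force: [-0.1, -0.2, -0.2]
grip_width: 90.8
```

```bash
python3 go.py 573 -347 45 -40;  python3 - <<'E'
from h import *
a=vision.capture("side")[:,:,::-1]
p=proj("side",[573,-347,50])[0].astype(int); x0,y0=p[0]-40,p[1]-30
cv2.imwrite("pics/g6.png",cv2.resize(a[y0:y0+60,x0:x0+80],(640,480),interpolation=cv2.INTER_CUBIC))
E
```

```text
t 8.57 shift [0.19 5.8  0.08] turn 0.002 grip 90.8 yaw -39.9
```

View pics/g6.png

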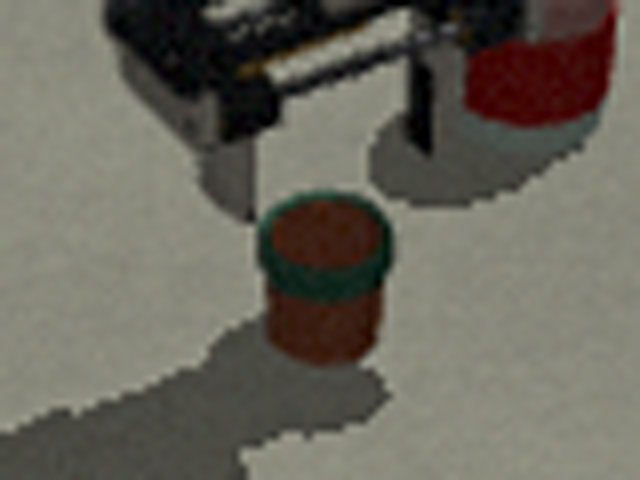

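Call:
apply_moves --rows '[[[0.4, 2.5, 0.3], 0, 9.1], [[0.4, 4.8, 0.3], 0, 9.1], [[0.4, 5.8, 0.3], 0, 9.1], [[0.4, 5.8, 0.3], 0, 9.1]]'

```text
time: 9.12
tool_pos: [577.2, -347.5, 47.3]
tcp_rot: [-1.581, 0.009, -0.696]
contact_force: [0.9, -0.6, 0.1]
grip_width: 90.9
```

Call:
apply_moves --rows '[[[0, 0, 0], 0, 8.0], [[0, 0, 0], 0, 7.2], [[0, 0, 0], 0, 6.6], [[0, 0, 0], 0, 5.5], [[0, 0, 0], 0, 5.5]]'

```text
time: 9.75
tool_pos: [577.2, -348.1, 47.9]
tcp_rot: [-1.581, 0.008, -0.696]
contact_force: [-1.9, -0.5, 3.7]
grip_width: 62.1
```

Call:
apply_moves --rows '[[[0, -0.5, 0], 0, 5.5], [[0, -2, 0], 0, 5.5], [[0, -5, 0], 0, 5.5], [[0, -7, 0], 0, 5.5], [[0, -7, 0], 0, 5.5]]'

```text
time: 10.38
tool_pos: [579.2, -348.4, 120.5]
tcp_rot: [-1.581, 0.004, -0.695]
contact_force: [-0.5, -0.1, -1.9]
grip_width: 62.4
```

```bash
python3 go.py 456.3 77 130 -40;  python3 - <<'E'
from h import *
o=[]
for n in("side","top"):
    a=vision.capture(n)[:,:,::-1]
    p=proj(n,[577,-347,90])[0].astype(int); x0,y0=p[0]-30,p[1]-30
    o.append(cv2.resize(a[y0:y0+60,x0:x0+60],(400,400),interpolation=cv2.INTER_CUBIC))
cv2.imwrite("pics/g7.png",np.hstack(o))
E
```

```text
t 10.38 shift [-36.7   -1.06  24.77] turn 0.003 grip 62.4 yaw -39.8
```

View pics/g7.png

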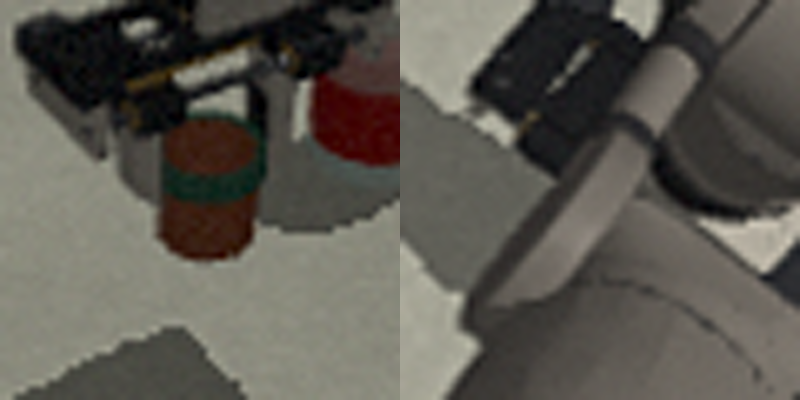

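```bash
python3 - <<'E'
from meas import *
a=vision.capture("side")[:,:,::-1].copy()
p=proj("side",[577,-347,90])[0].astype(int); x0,y0=p[0]-30,p[1]-30
g,r=masks(a); m=np.zeros_like(g); m[y0:y0+60,x0:x0+60]=g[y0:y0+60,x0:x0+60]
for hu in hulls(m,30): print(hu.min(0)-[x0,y0],hu.max(0)-[x0,y0],desc("side",hu,122))
c=cv2.resize(a[y0:y0+60,x0:x0+60],(720,720),interpolation=cv2.INTER_CUBIC)[120:600]
t=np.linspace(0,2*np.pi,60)
for z in(130.6,114.6):
    q=proj("side",np.c_[579.2+32*np.cos(t),-348.4+32*np.sin(t),z+0*t]); q=((q-[x0,y0]+.5)*12-[0,120]).astype(int)
    cv2.polylines(c,[q.reshape(-1,1,2)],True,(255,255,0),1)
cv2.imwrite("pics/g8.png",c)
E
```

```text
[25 19] [39 30] (array([ 565.1, -339.3]), array([ 561.2, -339.4]), array([41.5, 72.7]), 63.3)
```

View pics/g8.png

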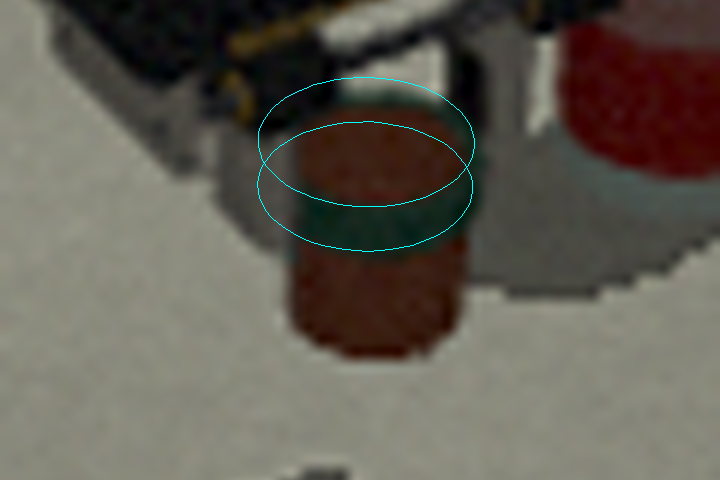

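```bash
python3 go.py 458.6 75 135 -40
```

```text
t 10.53 shift [-36.23  -1.7   24.78] turn 0.003 grip 62.7 yaw -39.9
```

Call:
apply_moves --rows '[[[-2, -1, 1.4], 0, 5.5], [[-6, -1.5, 4], 0, 5.5], [[-10.5, -1.7, 7.2], 0, 5.5], [[-15, -1.7, 10.2], 0, 5.5], [[-19.5, -1.7, 13.3], 0, 5.5]]'

```text
time: 11.15
tool_pos: [512.2, -118.5, 133.6]
tcp_rot: [-1.582, 0.012, -0.696]
contact_force: [0.2, 0.6, -2.1]
grip_width: 62.4
```

```bash
python3 go.py 458.6 75 135 -40
```

```text
t 11.15 shift [-16.52  -0.07  11.42] turn 0.002 grip 62.4 yaw -39.9
```

Call:
apply_moves --rows '[[[-5, -0.1, 3.5], 0, 5.5], [[-10, -0.1, 7], 0, 5.5], [[-14.5, -0.1, 10], 0, 5.5], [[-16.5, -0.1, 11.4], 0, 5.5], [[-16.5, -0.1, 11.4], 0, 5.5]]'

```text
time: 11.78
tool_pos: [457.6, 76.2, 134.7]
tcp_rot: [-1.583, 0.013, -0.693]
contact_force: [0.9, -0.0, -2.2]
grip_width: 62.4
```

```bash
python3 go.py 458.6 75 57 -40
```

```text
t 11.78 shift [0.26 7.77 0.06] turn 0.005 grip 62.4 yaw -39.7
```

Call:
apply_moves --rows '[[[0.1, 2.5, 0], 0, 5.5], [[0.2, 5, 0], 0, 5.5], [[0.2, 7, 0], 0, 5.5], [[0.2, 7.4, 0], 0, 5.5], [[0.2, 7.4, 0], 0, 5.5]]'

```text
time: 12.4
tool_pos: [458.1, 74.3, 60.7]
tcp_rot: [-1.583, 0.014, -0.694]
contact_force: [0.3, 0.7, -1.2]
grip_width: 62.6
```

```bash
python3 go.py 458.6 75 52 -40;  python3 - <<'E'
from h import *
o=[]
for n in("side","top"):
    a=vision.capture(n)[:,:,::-1]
    p=proj(n,[457,76,20])[0].astype(int); x0,y0=p[0]-25,p[1]-25
    o.append(cv2.resize(a[y0:y0+50,x0:x0+50],(400,400),interpolation=cv2.INTER_CUBIC))
cv2.imwrite("pics/g9.png",np.hstack(o))
E
```

```text
t 12.4 shift [0.01 0.87 0.1 ] turn 0.005 grip 62.6 yaw -39.7
```

View pics/g9.png

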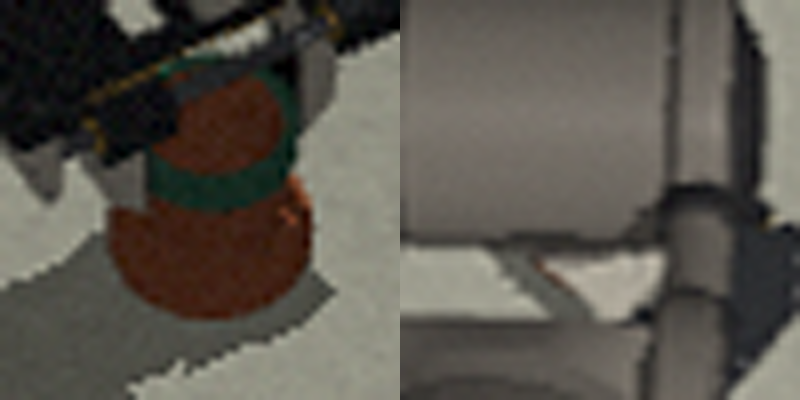

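Call:
apply_moves --rows '[[[0, 0.3, 0.1], 0, 5.5], [[0, 0.6, 0.1], 0, 5.5], [[0, 0.8, 0.1], 0, 5.5], [[0, 0.8, 0.1], 0, 5.5]]'

```text
time: 13.0
tool_pos: [458.8, 75.4, 53.1]
tcp_rot: [-1.582, 0.013, -0.693]
contact_force: [-0.1, -0.0, -1.7]
grip_width: 62.8
```

Call:
apply_moves --rows '[[[0, 0.05, 0], 0, 5.5], [[0, 0.1, 0], 0, 5.5], [[0, 0.1, 0], 0, 5.5]]'

```text
time: 13.38
tool_pos: [458.7, 75.4, 52.1]
tcp_rot: [-1.582, 0.013, -0.693]
contact_force: [-0.3, 0.4, -1.1]
grip_width: 62.4
```

Call:
apply_moves --rows '[[[0, 0.05, 0], 0, 5.5], [[0, 0.1, 0], 0, 5.5], [[0, 0.1, 0], 0, 5.5]]'

```text
time: 13.75
tool_pos: [458.7, 75.5, 51.8]
tcp_rot: [-1.582, 0.013, -0.693]
contact_force: [-3.5, 1.4, 7.6]
grip_width: 61.9
```

Call:
apply_moves --rows '[[[0, 0, 0], 0, 7.0], [[0, 0, 0], 0, 8.0], [[0, 0, 0], 0, 9.0], [[0, -0.5, 0], 0, 9.0], [[0, -3, 0], 0, 9.0]]'

```text
time: 14.38
tool_pos: [458.3, 75.5, 81.3]
tcp_rot: [-1.584, 0.015, -0.693]
contact_force: [-0.1, 0.2, -0.1]
grip_width: 89.5
```

Call:
apply_moves --rows '[[[0, -5, 0], 0, 9.1], [[0, -10, 0], 0, 9.1], [[0, -15, 0], 0, 9.1], [[0, -15, 0], 0, 9.1]]'

```text
time: 14.88
tool_pos: [463.2, 75.6, 235.3]
tcp_rot: [-1.578, 0.008, -0.693]
contact_force: [-0.2, -0.5, -1.2]
grip_width: 90.9
```

```bash
python3 go.py 360.5 -287.5 200 -96 658 115.5 220 -32 ;  python3 - <<'E'
from h import *
o=[]
for n in("side","top"):
    a=vision.capture(n)[:,:,::-1]
    p=proj(n,[457,76,20])[0].astype(int); x0,y0=p[0]-25,p[1]-25
    o.append(cv2.resize(a[y0:y0+50,x0:x0+50],(400,400),interpolation=cv2.INTER_CUBIC))
cv2.imwrite("pics/g10.png",np.hstack(o))
E
```

```text
t 14.88 shift [ 15.32   3.66 -34.47] turn 0.983 grip 90.9 yaw -39.7
t 14.88 shift [12.45  1.3  15.53] turn -0.134 grip 90.9 yaw -39.7
```

View pics/g10.png

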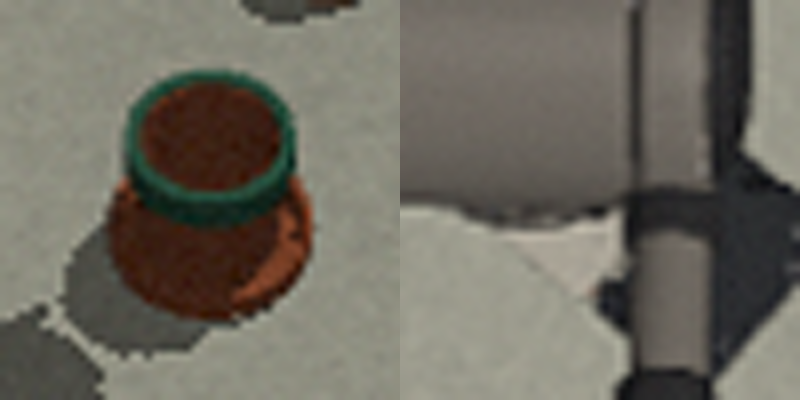

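Call:
apply_moves --rows '[[[4, 0.5, 5], -0.05, 9.1], [[8, 1, 10], -0.13, 9.1], [[12.4, 2, 15.5], -0.13, 9.1], [[12.4, 3, 15.5], -0.13, 9.1], [[12.4, 5, 15.5], -0.13, 9.1]]'

```text
time: 15.6
tool_pos: [654.2, 115.6, 174.5]
tcp_rot: [-1.584, 0.019, -0.563]
contact_force: [0.7, 0.1, 0.3]
grip_width: 91.0
```

```bash
python3 go.py 658 115.5 95 -32 658 115.5 34 -32;
```

```text
t 15.6 shift [0.47 7.94 0.3 ] turn -0.005 grip 91.0 yaw -32.3
t 15.6 shift [ 0.59 14.04  0.37] turn -0.005 grip 91.0 yaw -32.3
```

Call:
apply_moves --rows '[[[0.4, 4, 0.2], 0, 9.1], [[0.5, 7.5, 0.3], 0, 9.1], [[0.5, 8, 0.3], 0, 9.1]]'

```text
time: 15.98
tool_pos: [655.2, 115.1, 90.2]
tcp_rot: [-1.589, 0.026, -0.563]
contact_force: [-0.7, 0.2, 0.2]
grip_width: 91.0
```

```bash
python3 go.py 658 115.5 34 -32;  python3 - <<'E'
from h import *
o=[]
for n in("side","top"):
    a=vision.capture(n)[:,:,::-1]
    p=proj(n,[658,115.5,50])[0].astype(int); x0,y0=p[0]-35,p[1]-35
    o.append(cv2.resize(a[y0:y0+70,x0:x0+70],(400,400),interpolation=cv2.INTER_CUBIC))
cv2.imwrite("pics/g11.png",np.hstack(o))
E
```

```text
t 15.97 shift [0.36 5.61 0.28] turn -0.005 grip 91.0 yaw -32.3
```

View pics/g11.png

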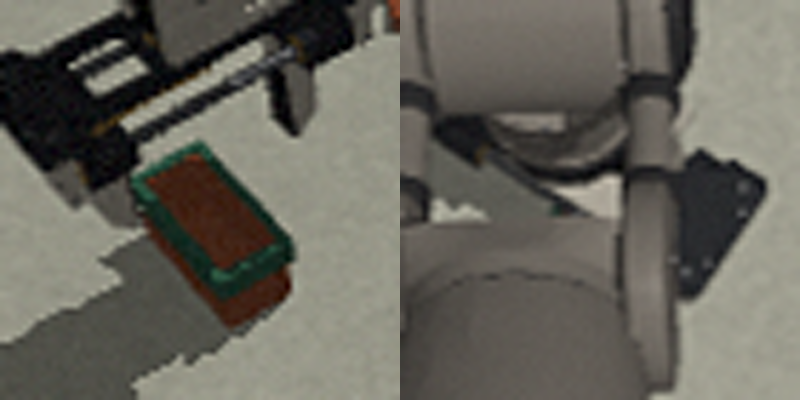

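Call:
apply_moves --rows '[[[0.2, 2.5, 0.2], 0, 9.1], [[0.3, 4.5, 0.3], 0, 9.1], [[0.3, 5.5, 0.3], 0, 9.1], [[0.3, 5.5, 0.3], 0, 9.1]]'

```text
time: 16.58
tool_pos: [659.9, 116.2, 38.3]
tcp_rot: [-1.585, 0.021, -0.563]
contact_force: [-0.7, 0.7, 0.3]
grip_width: 91.1
```

Call:
apply_moves --rows '[[[0, 0, 0], 0, 7.0], [[0, 0, 0], 0, 5.8], [[0, 0, 0], 0, 4.9], [[0, 0, 0], 0, 4.4], [[0, 0, 0], 0, 3.8]]'

```text
time: 17.2
tool_pos: [660.0, 116.1, 38.4]
tcp_rot: [-1.585, 0.021, -0.563]
contact_force: [-0.5, -0.2, 3.4]
grip_width: 46.2
```

Call:
apply_moves --rows '[[[0, 0, 0], 0, 3.8], [[0, -1, 0], 0, 3.8], [[0, -4, 0], 0, 3.8], [[0, -8, 0], 0, 3.8], [[0, -8, 0], 0, 3.8]]'

```text
time: 17.82
tool_pos: [664.2, 116.4, 122.7]
tcp_rot: [-1.581, 0.015, -0.563]
contact_force: [0.1, 0.3, -2.1]
grip_width: 46.2
```

```bash
python3 go.py 637.8 -138 120 -57;  python3 - <<'E'
from h import *
o=[]
for n in("side","top"):
    a=vision.capture(n)[:,:,::-1]
    p=proj(n,[658,115.5,110])[0].astype(int); x0,y0=p[0]-35,p[1]-35
    o.append(cv2.resize(a[y0:y0+70,x0:x0+70],(400,400),interpolation=cv2.INTER_CUBIC))
cv2.imwrite("pics/g12.png",np.hstack(o))
E
```

```text
t 17.82 shift [ 11.35   0.33 -22.92] turn 0.432 grip 46.2 yaw -32.3
```

View pics/g12.png

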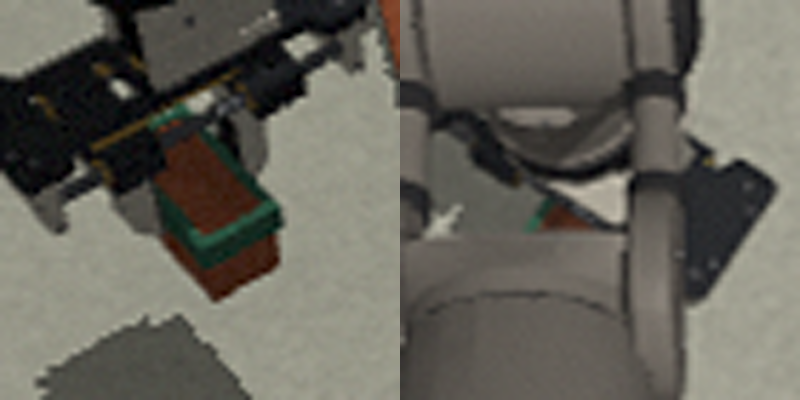

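Call:
apply_moves --rows '[[[1, 0, -2], 0.05, 3.8], [[3, 0, -6], 0.15, 3.8], [[5.3, 0, -10.8], 0.28, 3.8], [[7.6, 0.2, -15.5], 0.4, 3.8], [[9.7, 0.2, -19.5], 0.43, 3.8]]'

```text
time: 18.55
tool_pos: [637.9, -103.6, 115.4]
tcp_rot: [-1.596, 0.015, -0.998]
contact_force: [0.8, -0.2, -2.3]
grip_width: 46.0
```

```bash
python3 go.py 638.6 -139.2 120 -57
```

```text
t 18.55 shift [ 3.02 -0.46 -1.88] turn -0.003 grip 46.0 yaw -57.2
```

Call:
apply_moves --rows '[[[1.5, 0, -0.9], 0, 3.8], [[2.7, 0, -1.7], 0, 3.8], [[3, 0, -1.9], 0, 3.8], [[3, 0, -1.9], 0, 3.8]]'

```text
time: 19.05
tool_pos: [638.2, -138.2, 115.2]
tcp_rot: [-1.596, 0.016, -0.997]
contact_force: [-0.0, 0.3, -1.8]
grip_width: 46.0
```

```bash
python3 go.py 638.6 -139.2 54 -57
```

```text
t 19.05 shift [0.2  6.12 0.13] turn -0.003 grip 46.0 yaw -57.1
```

Call:
apply_moves --rows '[[[0, 2, 0], 0, 3.8], [[0.1, 4.5, 0.1], 0, 3.8], [[0.1, 6, 0.1], 0, 3.8], [[0.1, 6.3, 0.1], 0, 3.8]]'

```text
time: 19.55
tool_pos: [637.3, -137.5, 51.2]
tcp_rot: [-1.597, 0.017, -0.996]
contact_force: [0.1, 0.8, -0.6]
grip_width: 45.6
```

```bash
python3 go.py 638.6 -139.2 42.4 -57;  python3 - <<'E'
from h import *
a=vision.capture("side")[:,:,::-1]
p=proj("side",[638,-138,20])[0].astype(int); x0,y0=p[0]-35,p[1]-30
cv2.imwrite("pics/g13.png",cv2.resize(a[y0:y0+60,x0:x0+70],(700,600),interpolation=cv2.INTER_CUBIC))
E
```

```text
t 19.55 shift [0.23 0.88 0.04] turn -0.002 grip 45.6 yaw -57.1
```

View pics/g13.png

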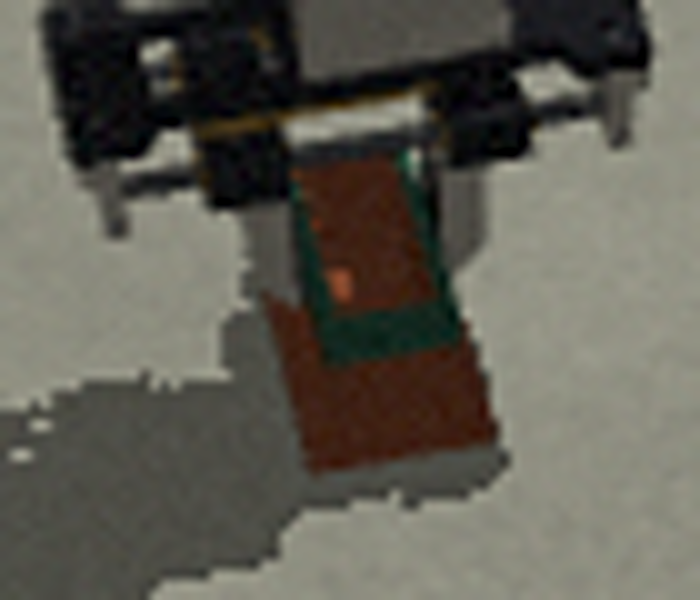

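```bash
python3 - <<'E'
from h import *
p=proj("side",[638,-138,20])[0].astype(int); o=np.array([p[0]-35,p[1]-30])-.5
f=lambda q,z: cast("side",np.array(q)/10+o,z)
s=f([(310,473),(497,440)],0); b=f([(325,362),(463,335)],42.8)
u=np.array([np.cos(np.radians(-57)),np.sin(np.radians(-57))]); v=np.array([-u[1],u[0]])
for q,L in((s,54),(b,45)):
    m=q.mean(0); print(q.round(1),"centre",(m+u*L).round(1),"edge",np.linalg.norm(q[0]-q[1]).round(1), np.degrees(np.arctan2(*(q[0]-q[1])[::-1])).round(1))
print("diff u,v",((s.mean(0)+u*54)-(b.mean(0)+u*45))@np.c_[u,v])
E
```

```text
[[ 634.6  -78.4]
 [ 580.4 -114.1]] centre [ 636.9 -141.5] edge 64.9 33.4
[[ 631.4  -90.1]
 [ 592.8 -117.4]] centre [ 636.6 -141.5] edge 47.3 35.3
diff u,v [0.18673927 0.25003937]
```

Call:
apply_moves --rows '[[[0, 0.3, 0], 0, 3.8], [[0, 0.6, 0], 0, 3.8], [[0, 0.7, 0], 0, 3.8], [[0, 0.7, 0], 0, 3.8]]'

```text
time: 20.1
tool_pos: [637.5, -137.9, 44.8]
tcp_rot: [-1.596, 0.016, -0.997]
contact_force: [0.7, 0.2, -2.0]
grip_width: 45.3
```

Call:
apply_moves --rows '[[[0, 0.05, 0], 0, 3.8], [[0, 0.1, 0], 0, 3.8], [[0, 0.1, 0], 0, 3.8]]'

```text
time: 20.48
tool_pos: [637.4, -137.9, 43.8]
tcp_rot: [-1.596, 0.016, -0.997]
contact_force: [-0.4, -0.2, -1.0]
grip_width: 45.9
```

Call:
apply_moves --rows '[[[0, 0.05, 0], 0, 3.8], [[0, 0.1, 0], 0, 3.8], [[0, 0.1, 0], 0, 3.8]]'

```text
time: 20.85
tool_pos: [637.4, -137.9, 42.8]
tcp_rot: [-1.596, 0.016, -0.997]
contact_force: [1.1, 0.3, -1.5]
grip_width: 45.6
```

Call:
apply_moves --rows '[[[0, 0.03, 0], 0, 3.8], [[0, 0.05, 0], 0, 3.8], [[0, 0.05, 0], 0, 3.8]]'

```text
time: 21.22
tool_pos: [637.5, -138.0, 42.6]
tcp_rot: [-1.596, 0.016, -0.997]
contact_force: [-0.8, 0.6, 1.4]
grip_width: 45.5
```

Call:
apply_moves --rows '[[[0, 0.04, 0], 0, 3.8], [[0, 0.08, 0], 0, 3.8], [[0, 0.08, 0], 0, 3.8]]'

```text
time: 21.6
tool_pos: [637.5, -138.1, 42.6]
tcp_rot: [-1.596, 0.016, -0.997]
contact_force: [-3.2, -0.1, 6.5]
grip_width: 46.1
```

Call:
apply_moves --rows '[[[0, 0, 0], 0, 5.0], [[0, 0, 0], 0, 6.0], [[0, 0, 0], 0, 7.0], [[0, -0.5, 0], 0, 7.0], [[0, -3, 0], 0, 7.0]]'

```text
time: 22.22
tool_pos: [637.4, -137.7, 71.4]
tcp_rot: [-1.598, 0.019, -0.997]
contact_force: [-0.6, -0.2, 0.0]
grip_width: 69.8
```

Call:
apply_moves --rows '[[[0, -5, 0], 0, 7.5], [[0, -10, 0], 0, 7.5], [[0, -15, 0], 0, 7.5], [[0, -15, 0], 0, 7.5]]'

```text
time: 22.72
tool_pos: [644.4, -138.4, 226.9]
tcp_rot: [-1.592, 0.011, -0.997]
contact_force: [0.3, 0.2, -0.1]
grip_width: 75.0
```

```bash
python3 go.py 360.5 -287.5 200 -96;  python3 - <<'E'
from h import *
a=vision.capture("side")[:,:,::-1]; cv2.imwrite("pics/s14.png",a)
p=proj("side",[638,-138,20])[0].astype(int); x0,y0=p[0]-35,p[1]-30
c1=cv2.resize(a[y0:y0+60,x0:x0+70],(400,343),interpolation=cv2.INTER_CUBIC)
p=proj("side",[350,-250,20])[0].astype(int); x0,y0=p[0]-35,p[1]-30
c2=cv2.resize(a[y0:y0+60,x0:x0+70],(400,343),interpolation=cv2.INTER_CUBIC)
cv2.imwrite("pics/g14.png",np.hstack([c1,c2]))
E
```

```text
t 22.73 shift [ -2.87   3.39 -31.87] turn 0.679 grip 75.0 yaw -57.1
```

View pics/g14.png

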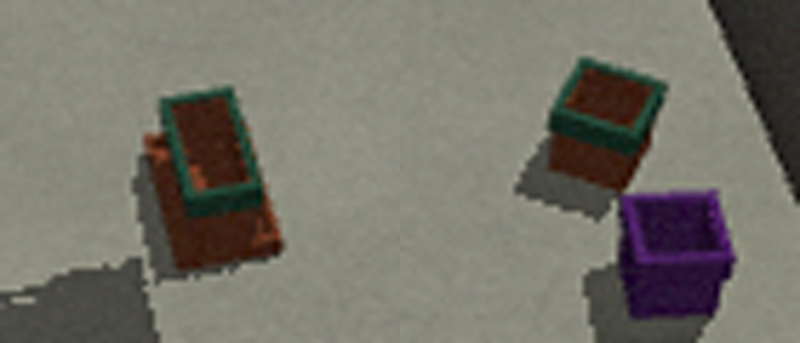

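Call:
apply_moves --rows '[[[-0.4, 0, -5], 0.1, 7.5], [[-1, 0, -10.5], 0.25, 7.5], [[-1.5, 0, -16], 0.4, 7.5], [[-2, 1, -21.5], 0.55, 7.5], [[-2.5, 2, -27], 0.68, 7.5]]'

```text
time: 23.4
tool_pos: [400.1, -263.8, 209.2]
tcp_rot: [-1.601, -0.003, -1.681]
contact_force: [0.7, -0.2, -0.1]
grip_width: 75.0
```

```bash
python3 go.py 360.5 -287.5 150 -96
```

```text
t 23.4 shift [ 2.78  6.04 -3.5 ] turn -0.005 grip 75.0 yaw -96.3
```

Call:
apply_moves --rows '[[[2, 2, -2.5], 0, 7.5], [[2.8, 4, -3.5], 0, 7.5], [[2.8, 8, -3.5], 0, 7.5], [[2.8, 11.5, -3.5], 0, 7.5], [[2.8, 11.5, -3.5], 0, 7.5]]'

```text
time: 24.02
tool_pos: [356.9, -285.8, 92.7]
tcp_rot: [-1.607, 0.003, -1.681]
contact_force: [-0.0, -0.4, 0.8]
grip_width: 75.3
```

```bash
python3 go.py 360.5 -287.5 38 -96;  python3 - <<'E'
from h import *
o=[]
for n in("side","top"):
    a=vision.capture(n)[:,:,::-1]
    p=proj(n,[355,-270,40])[0].astype(int); x0,y0=p[0]-30,p[1]-35
    o.append(cv2.resize(a[y0:y0+60,x0:x0+60],(400,400),interpolation=cv2.INTER_CUBIC))
cv2.imwrite("pics/g15.png",np.hstack(o))
E
```

```text
t 24.02 shift [0.15 5.46 0.58] turn -0.005 grip 75.3 yaw -96.3
```

View pics/g15.png

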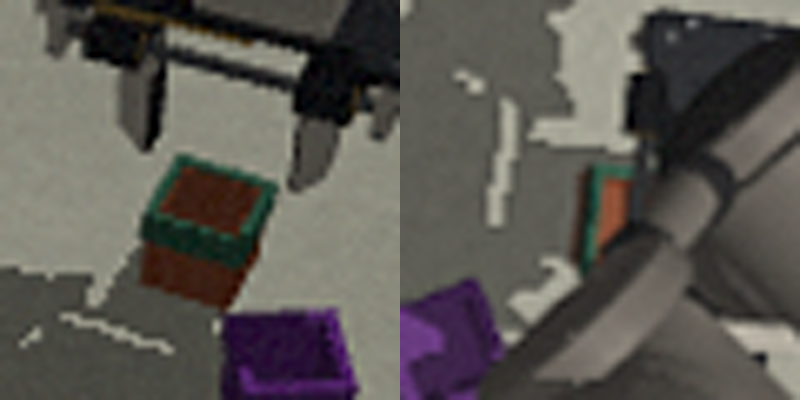

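Call:
apply_moves --rows '[[[0.1, 1.5, 0.6], 0, 7.5], [[0.1, 3, 0.6], 0, 7.5], [[0.1, 4.8, 0.6], 0, 7.5], [[0.1, 5.3, 0.6], 0, 7.5], [[0.1, 5.3, 0.6], 0, 7.5]]'

```text
time: 24.75
tool_pos: [363.2, -289.3, 42.5]
tcp_rot: [-1.601, -0.002, -1.68]
contact_force: [0.0, 0.2, 0.4]
grip_width: 75.3
```

Call:
apply_moves --rows '[[[0, 0, 0], 0, 6.8], [[0, 0, 0], 0, 6.2], [[0, 0, 0], 0, 5.7], [[0, 0, 0], 0, 5.3], [[0, 0, 0], 0, 4.8]]'

```text
time: 25.38
tool_pos: [363.0, -289.2, 42.7]
tcp_rot: [-1.602, -0.002, -1.68]
contact_force: [-3.0, 1.3, 6.2]
grip_width: 55.6
```

Call:
apply_moves --rows '[[[0, 0, 0], 0, 4.8], [[0, -1, 0], 0, 4.8], [[0, -4, 0], 0, 4.8], [[0, -8, 0], 0, 4.8], [[0, -9, 0], 0, 4.8]]'

```text
time: 26.0
tool_pos: [367.0, -290.3, 135.2]
tcp_rot: [-1.598, -0.005, -1.68]
contact_force: [0.2, -0.5, -1.2]
grip_width: 55.7
```

```bash
python3 go.py 366 262.3 145 -95.4;  python3 - <<'E'
from h import *
o=[]
for n in("side","top"):
    a=vision.capture(n)[:,:,::-1]
    p=proj(n,[360,-287,100])[0].astype(int); x0,y0=p[0]-30,p[1]-30
    o.append(cv2.resize(a[y0:y0+60,x0:x0+60],(400,400),interpolation=cv2.INTER_CUBIC))
cv2.imwrite("pics/g16.png",np.hstack(o))
E
```

```text
t 26.0 shift [-54.91  -1.1   -6.17] turn -0.015 grip 55.7 yaw -96.3
```

View pics/g16.png

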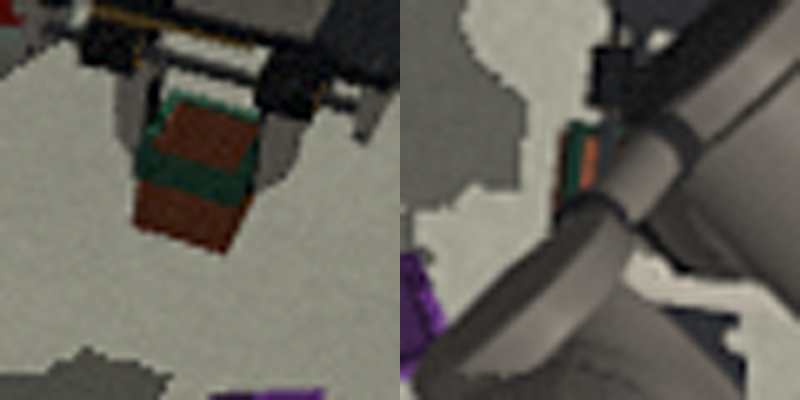

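```bash
python3 go.py 400 -50 160 -95.4 366 262.3 160 -95.4
```

```text
t 26.1 shift [-24.18  -2.75   0.65] turn -0.015 grip 55.9 yaw -96.3
t 26.1 shift [-54.85  -2.66  -6.14] turn -0.015 grip 55.9 yaw -96.3
```

Call:
apply_moves --rows '[[[-3, -1.5, 0.2], 0, 4.8], [[-8, -2.7, 0.4], 0, 4.8], [[-13.5, -2.7, 0.6], 0, 4.8], [[-19, -2.7, 0.7], 0, 4.8], [[-24.2, -2.7, 0.7], 0, 4.8]]'

```text
time: 26.72
tool_pos: [399.8, -48.0, 158.3]
tcp_rot: [-1.602, -0.003, -1.681]
contact_force: [0.2, 0.6, -1.5]
grip_width: 55.8
```

```bash
python3 go.py 400 -50 160 -95.4 366 262.3 160 -95.4
```

```text
t 26.73 shift [ 0.2  -0.18  0.03] turn -0.016 grip 55.8 yaw -96.3
t 26.73 shift [-30.47  -0.06  -6.77] turn -0.016 grip 55.8 yaw -96.3
```

Call:
apply_moves --rows '[[[-5, 0, -0.8], -0.016, 4.8], [[-10.5, 0, -2], -0.016, 4.8], [[-16, 0, -3.3], -0.016, 4.8], [[-21.5, 0, -4.6], -0.016, 4.8], [[-26.5, 0, -5.8], -0.016, 4.8]]'

```text
time: 27.35
tool_pos: [370.0, 223.5, 157.9]
tcp_rot: [-1.604, -0.004, -1.664]
contact_force: [1.0, -0.2, -0.8]
grip_width: 55.8
```

```bash
python3 go.py 366 260.8 150 -95.4
```

```text
t 27.35 shift [-3.68  0.8  -0.72] turn 0.001 grip 55.8 yaw -95.3
```

Contact TCP z should be about 46.7; first stop about 10 mm above.

Call:
apply_moves --rows '[[[-2, 0.5, -0.4], 0, 4.8], [[-3.4, 0.8, -0.7], 0, 4.8], [[-3.7, 2, -0.7], 0, 4.8], [[-3.7, 5, -0.6], 0, 4.8], [[-3.7, 7, -0.5], 0, 4.8]]'

```text
time: 27.98
tool_pos: [365.7, 259.4, 86.2]
tcp_rot: [-1.606, -0.005, -1.665]
contact_force: [0.3, -0.6, -1.3]
grip_width: 55.9
```

```bash
python3 go.py 366 260.8 57 -95.4
```

```text
t 27.98 shift [-0.15  2.91  0.12] turn -0.0 grip 55.9 yaw -95.4
```

Call:
apply_moves --rows '[[[-0.1, 1, 0.1], 0, 4.8], [[-0.1, 2, 0.1], 0, 4.8], [[-0.1, 2.7, 0.1], 0, 4.8], [[-0.1, 2.7, 0.1], 0, 4.8]]'

```text
time: 28.48
tool_pos: [365.8, 260.2, 58.9]
tcp_rot: [-1.606, -0.005, -1.665]
contact_force: [0.2, 0.6, -1.8]
grip_width: 56.1
```

```bash
python3 go.py 366 260.8 46.7 -95.4;  python3 - <<'E'
from h import *
a=vision.capture("side")[:,:,::-1]
p=proj("side",[366,262,20])[0].astype(int); x0,y0=p[0]-35,p[1]-30; print(x0,y0)
cv2.imwrite("pics/g17.png",cv2.resize(a[y0:y0+60,x0:x0+70],(700,600),interpolation=cv2.INTER_CUBIC))
E
```

```text
t 28.48 shift [-0.07  1.22  0.06] turn -0.0 grip 56.1 yaw -95.4
301 267
```

View pics/g17.png

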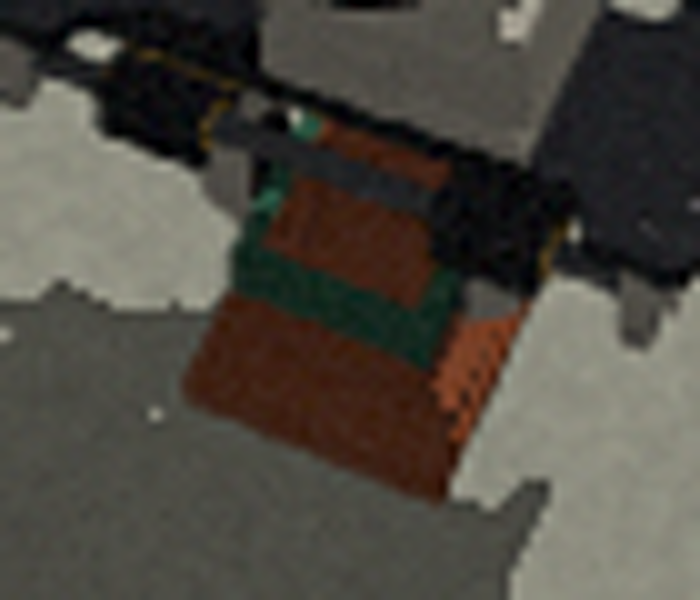

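```bash
python3 - <<'E'
from h import *
o=np.array([301,267])-.5
f=lambda q,z: cast("side",np.array(q)/10+o,z)
s=f([(185,405),(445,503)],0); b=f([(233,290),(433,370)],50.2)
a=np.radians(-95.4)
u=np.array([np.cos(a),np.sin(a)]); v=np.array([-u[1],u[0]])
for q,L in((s,37),(b,28)):
    m=q.mean(0); print(q.round(1),"centre",(m+u*L).round(1),"edge",np.linalg.norm(q[0]-q[1]).round(1))
print("move u,v",((s.mean(0)+u*37)-(b.mean(0)+u*28))@np.c_[u,v])
E
```

```text
[[404.  295.1]
 [330.2 298.9]] centre [363.6 260.2] edge 73.9
[[394.1 284.9]
 [338.5 289.4]] centre [363.7 259.3] edge 55.7
move u,v [-0.91261453 -0.13515475]
```

Within 1 mm. Lower.

Call:
apply_moves --rows '[[[-0.1, 0.4, 0], 0, 4.8], [[-0.1, 0.8, 0], 0, 4.8], [[-0.1, 1, 0], 0, 4.8], [[-0.1, 1, 0], 0, 4.8]]'

```text
time: 29.02
tool_pos: [365.6, 261.3, 49.1]
tcp_rot: [-1.606, -0.005, -1.665]
contact_force: [0.5, -0.3, -1.3]
grip_width: 55.7
```

Call:
apply_moves --rows '[[[0, 0.05, 0], 0, 4.8], [[0, 0.1, 0], 0, 4.8], [[0, 0.1, 0], 0, 4.8]]'

```text
time: 29.4
tool_pos: [365.5, 261.3, 48.1]
tcp_rot: [-1.606, -0.005, -1.665]
contact_force: [0.6, -0.0, -1.7]
grip_width: 55.6
```

Call:
apply_moves --rows '[[[0, 0.05, 0], 0, 4.8], [[0, 0.1, 0], 0, 4.8], [[0, 0.1, 0], 0, 4.8]]'

```text
time: 29.78
tool_pos: [365.5, 261.3, 47.1]
tcp_rot: [-1.606, -0.005, -1.665]
contact_force: [-0.5, -0.0, -1.6]
grip_width: 55.9
```

Call:
apply_moves --rows '[[[0, 0.03, 0], 0, 4.8], [[0, 0.06, 0], 0, 4.8], [[0, 0.06, 0], 0, 4.8]]'

```text
time: 30.15
tool_pos: [365.5, 261.2, 46.8]
tcp_rot: [-1.606, -0.005, -1.665]
contact_force: [-1.0, -1.2, 5.2]
grip_width: 55.5
```

Call:
apply_moves --rows '[[[0, 0, 0], 0, 6.2], [[0, 0, 0], 0, 7.0], [[0, 0, 0], 0, 7.6], [[0, -0.5, 0], 0, 7.6], [[0, -3, 0], 0, 7.6]]'

```text
time: 30.78
tool_pos: [365.7, 260.8, 76.4]
tcp_rot: [-1.608, -0.006, -1.665]
contact_force: [0.1, 0.8, 0.4]
grip_width: 76.1
```

Call:
apply_moves --rows '[[[0, -5, 0], 0, 7.6], [[0, -10, 0], 0, 7.6], [[0, -15, 0], 0, 7.6], [[0, -18, 0], 0, 7.6], [[0, -18, 0], 0, 7.6]]'

```text
time: 31.4
tool_pos: [373.5, 261.8, 258.7]
tcp_rot: [-1.604, -0.004, -1.665]
contact_force: [-0.6, -0.5, -0.4]
grip_width: 76.0
```

```bash
python3 - <<'E'
from h import *
for n in("side","top"):
    cv2.imwrite(f"pics/{n}_end.png",vision.capture(n)[:,:,::-1])
E
python3 go.py 240 400 250 -95
```

```text
t 31.5 shift [-12.58   1.05 -14.44] turn -0.007 grip 76.1 yaw -95.4
```

View pics/side_end.png

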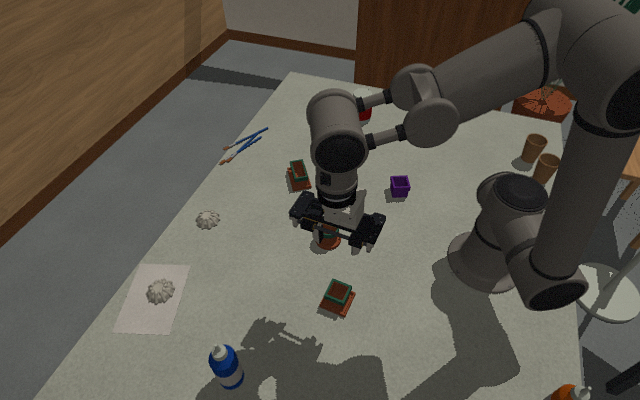

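View pics/top_end.png

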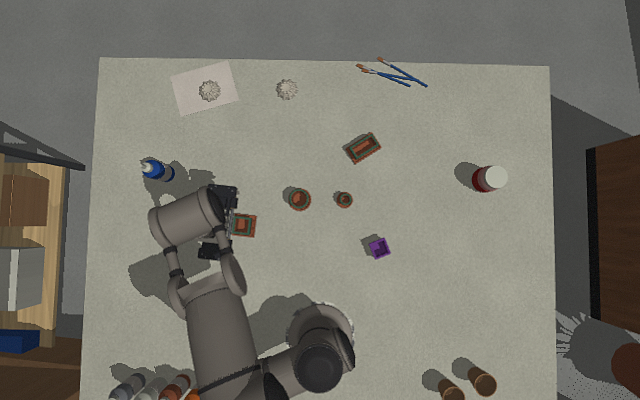

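Call:
apply_moves --rows '[[[-4, 0, -4], 0, 7.6], [[-8, 0, -9], 0, 7.6], [[-12.6, 0, -14], 0, 7.6], [[-12.6, 0, -14], 0, 7.6], [[-12.6, 0, -14], 0, 7.6]]'

```text
time: 32.12
tool_pos: [244.3, 399.5, 259.1]
tcp_rot: [-1.61, -0.009, -1.664]
contact_force: [0.5, 0.1, -0.3]
grip_width: 76.3
```

```bash
python3 - <<'E'
from meas import *
T=vision.capture("top")[:,:,::-1].copy(); S=vision.capture("side")[:,:,::-1].copy()
o=[];P={"sml":(457.7,-75.4),"lrg":(456.3,77),"obl":(637.8,-138),"sq":(366,262.3)}
for n,a in(("top",T),("side",S)):
    row=[];g,r=masks(a)
    for k,q in P.items():
        p=proj(n,[*q,20])[0].astype(int); x0,y0=p[0]-25,p[1]-30
        row.append(cv2.resize(a[y0:y0+60,x0:x0+50],(200,240),interpolation=cv2.INTER_CUBIC))
        H={"sml":44,"lrg":58,"obl":46,"sq":50}[k]+4
        m=np.zeros_like(g); m[y0:y0+60,x0:x0+50]=g[y0:y0+60,x0:x0+50]
        for hu in hulls(m,60): print(n,k,*desc(n,hu,H-(4 if n=="top" else 8)))
    o.append(np.hstack(row))
cv2.imwrite("pics/fin.png",np.vstack(o))
print(bot.get_obs()["contact_force"])
E
```

```text
top sml [459.2 -76.3] [458.7 -76.1] [33.2 33.2] -89.1
top lrg [458.5  77.2] [458.8  76.9] [55.6 59.1] 1.1
top obl [ 636.9 -136.4] [ 637.1 -136. ] [45.2 88.5] -57.2
top sq [363.4 246.5] [365.3 244.5] [25.4 54.5] -13.0
top sq [369.6 276.3] [368.4 275.7] [29.3 54.6] -6.3
side sml [463.4  50.8] [464.   48.8] [38.7 60. ] 19.4
side lrg [455.6  73.7] [455.5  73.5] [59.1 67.5] -70.5
side obl [ 635.4 -139.2] [ 635.5 -139.3] [ 46.  103.9] -56.4
[-0.324194   -0.67258321  0.46034865]
```

View pics/fin.png

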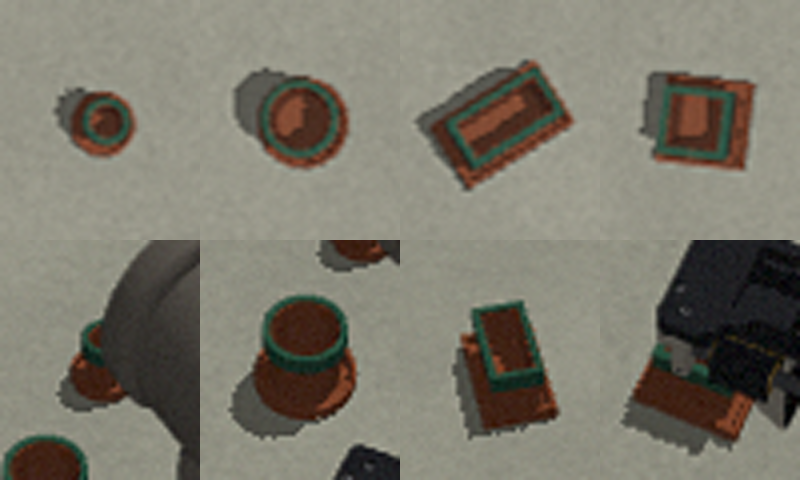

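```bash
python3 -c "
from plant import order; print(order.close_job())"
```

```text
the job is handed in; nothing more can be done
None
```

All four pots are standing on their matching saucers, and the job is handed in at about 32 s of the 106 s allowed. I gripped each pot by its rim band, carried it upright, lowered it in steps of about 1 mm until I felt a contact of 5–8 N, and only then let go.

**Last checks:** The final top view shows all four rims inside their saucers and level. The two round pots and the oblong pot are within about 3 mm of their saucer centres; each has roughly 8 mm of clearance. The arm stood clear, with no contact force.

**Checks that were incomplete or disagreed:**
- **Blocked views:** In the last side picture the arm hid part of the small pot and the gripper hid part of the square one. I had seen the small pot clearly seated just after release. For the square pot I rely on the side view taken just before the final lowering, which put it within 1 mm of centre, and on the final top view. The automatic measurement split its rim in two.
- **Camera differences:** The two cameras disagreed by 2–5 mm, so I used their average.
- **Tool tilt:** The tool tilted gradually by up to about 2° during the moves, but no pot looks tilted.

The saucers, the paint bottle, the primer jar and the purple look-alike pot showed no sign of having moved in the last pictures.

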